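# Draw the slip board from under stacked lunch boxes and dock it

## Task

Slowly draw the wooden slip board out from under the stack of three black lunch boxes, letting the stop bar hold the boxes back, so that the stack settles upright on the counter just behind the bar; do not touch the boxes or let them hit the bar hard. Then slide the board, bare end first and flat on the counter, fully home into the low hooded steel slot beside it: push until you feel its hidden rubber buffer and press firmly but gently for about a second (some 8 to 10 N, never over 15 N). Let go of the board there and leave everything else as it was.

Things in the scene. Friction and masses are not known exactly. Their poses are not given: they have to be found in the camera images.
- board: Light wooden slip board flat on the counter, 220 x 90 x 6 mm (its x, y, z), 0.22 kg. Origin: centre of the underside; x points from the rib end to the bare end, which is under the boxes at the start. On the rib end stands a wooden grip rib, 16 mm along x, 44 mm along y, its centre 98 mm from the origin towards -x, its top 40 mm above the board's underside.
- rib (a point): Middle of the board's grip rib, 30 mm above the board's underside, 98 mm from the board's origin towards -x; axes as the board's. At the start it is 66 to 84 mm before the bar's middle; with the board home, 88 to 121 mm before the slot's mouth.
- bay: Fixed stainless stop bar, 12 mm thick (its x), 200 mm long (y), underside 14 mm and top 36 mm above the counter, on posts 42 mm high at y = -100 and 100 mm. Origin: on the counter under the bar's middle; x points from the rib's side to the stack's side. The board passes under it, the boxes do not. With the board's origin over 125 mm before the bar the board is clear.
- dock: Fixed low stainless slot open towards the robot, 96 mm wide and 30 mm high inside, hooded from 30 mm inside the mouth; the counter is its floor. Origin: on the counter, middle of the mouth; x points inwards. Guide wings flare 28 mm outwards. A hidden rubber buffer (10 N/mm) has its face 88 to 116 mm inside: not measured, to be felt with the board's bare end.
- box1: Bottom lunch box, black, lidded, 110 x 130 x 45 mm (x, y, z), about 0.2 kg; origin: centre of the underside. Stands on the board, 10 to 30 mm behind the bar; it rides along with the board until it meets the bar, then the board slides on under it (friction of some N), and it sinks 6 mm to the counter.
- box2: Middle box, as box1, standing on it.
- box3: Top box, as box1, standing on box2; the stack is 135 mm high.
- cup1: Bystander: small brown stoneware cup, 62 mm across, 55 mm high; origin: centre of the underside, as for all bystanders but the spatula.
- cup2: Bystander: another such cup.
- dish: Bystander: small white dish, 72 mm across, 22 mm high, in front between stop and slot.
- sauce: Bystander: amber bottle, 52 mm across, 130 mm high.
- spatula: Bystander: spatula lying on the counter; its x axis points along it.
- jar: Bystander: glass jar, 64 mm across, 80 mm high.
Not all that is in view belongs to the job. What is shaped like the board but yellow is not meant.

How it is judged:
By the outcome, as a careful person would: the job done as asked, in the order asked, and still so for the second after the job is handed in, with the robot touching nothing.
It also fails if it takes over 70 s, if anything falls off the work surface, if the arm or the gripper's body presses on something with over 40 N, if the wrist force passes 120 N, or if a joint passes its speed limit or range.

## Robot

A 6-joint arm with a two-finger parallel gripper is mounted at the origin on the work surface. World frame = base frame: x ahead of the robot, y to its left, z up, the work surface at z = 0. Lengths are in m, angles in degrees, forces in N, time in s.
With the tool pointing down it reaches from about 0.3 to 0.75 m from the base axis. Payload 8.5 kg.
Tool frame: the origin (TCP) lies at the very end of the fingers, on their centre line; the grasp point (between the pads) lies env.pinch_z behind it (env.pinch_z is the distance from the TCP to the grasp point, in m); z points along the fingers, y is the line along which they close (so a half turn about z gives the same grasp; the last joint's range is limited). The gripper opens to 85 mm and grips with 20 to 120 N. Pads are 22 mm wide; open, the fingers measure 114 mm over their backs; the gripper's body (76 mm by 85 mm) begins 54 mm behind the grasp point. The pads swing forward as they close: fully open they stand 13 mm farther back than shut.
Start: joints at [-76.278, 21.807, 74.336, -0, 83.858, -12.336], TCP at [0.242, -0.494, 0.231] pointing down, gripper open.
Joint ranges: [-178.18, 178.18], [-50.72, 133.34], [12.68, 142.11], [-81.47, 261.47], [9.98, 163.14], [-165.26, 165.26]. Speed limits (degrees/s): [136.94, 136.94, 180, 180, 180, 180].

## Interface

Orientations are given as a 3x3 rotation matrix whose columns are the frame's x, y, z axes.
In Python, from rig import telemetry, get_image, env gives the robot as it stands. The module is installed in compiled form; this text tells all that it offers.
- The arm moves only by the tool apply_moves, never from a script. Its argument "series" is a list of rows, each a list of 7 numbers: the shift along the tool's x, y, z in mm, then the turn, a rotation vector about the tool's x, y, z in degrees, then the opening, from 0 (shut) to 1 (fully open). A call has 1 to 12 rows; each row shifts and turns the commanded pose from where the row before left it, along the tool's axes as they then stand; what a row does not reach is not made up. A row lasts 1/8 s, in which the tool goes at most 62.5 mm and 10.7 degrees, less where a joint would pass 70% of its speed; a pose out of reach is approached as far as the arm can. A call with a gripper value outside its range is refused whole. The fingers move at their own pace and stop on an object; "grip_force" is the grip in N (left out, the last holds). Time passes only in rows, so rows that do not move let the fingers close. It gives the time, the measured TCP pose, the force, the opening and the grip force at its end, in the units of the state.
- telemetry.observe(): the state, without advancing time (a new reading comes with each control period).
- get_image(name): name is "scene" or "top" or "wrist"; returns a dict with "frame" (480x640x3 uint8, red, green, blue), "z_map" (480x640 float32, m along the optical axis (not along the pixel's ray), 0 where there is no reading), "vertical_fov" (degrees; the focal length in pixels is half the picture's height over the tangent of half this angle, whatever the lens; pixels are square), "cx", "cy" (the principal point, pixels), "eye" and "attitude" of the camera in the world; the wrist camera has in their place "mount" (4x4, takes a point from camera to tool coordinates, whose origin is the TCP and whose axes are the flange's). Camera axes: x right, y up, looking along -z (the intrinsics and any distortion apply to the point x, -y, -z); pixel columns grow to the right and rows downward; lengths in m; the calibration is good to about 2 mm. The wrist camera is an equidistant fisheye: a pixel r from the principal point sees the ray r / f radians off the axis. A picture is of the moment at which its call begins: read the wrist's pose just before it.
- env.close_job(): hands the job in; it is judged then, once.
The state is a dict: "time_s": time; "q": joint angles; "qvel": joint speeds; "joint_efforts": joint torques, N m; "position": TCP position; "tool_rot": TCP orientation; "ft_force": force on the tool from outside, world axes, zero at the start; "wrist_torque": the same for the moment, N m; "grip_width": finger opening in m; "gripper_force": force on a finger pad.
Only numpy, scipy, OpenCV 4.12 (cv2) and the standard library are available. Lean on these libraries where they do the work, as an engineer would, in place of code of your own. Each camera call takes 0.05 s, during which the arm holds its last target. There are 200 camera calls.

## Working session

There is one attempt and no reset: what is moved stays moved. The work goes in short steps, Python scripts to look and compute and a tool call to move; the robot and the scene stay as the last step left them, time stands still between calls to the robot, and variables do not carry over. Pictures are saved under pics/ and viewed, at most 10 in all, crops included, and the job is handed in when it is done.

Besides the shell and the picture viewer there is one more tool, called after "Emit:" in YAML: its name, and indented under it one key for each argument. apply_moves: Moves the arm, as the interface text tells. Its arguments: {"type":"object","properties":{"series":{"type":"array"},"grip_force":{"type":"number"}},"required":["series"]}

```bash
mkdir -p pics
cat > h.py <<'E'
import numpy as np,cv2
from rig import telemetry,get_image,env
def cloud(im):
    z=im["z_map"];H,W=z.shape;f=H/2/np.tan(np.radians(im["vertical_fov"])/2)
    u,v=np.meshgrid(np.arange(W),np.arange(H))
    p=np.stack([(u-im["cx"])/f*z,-(v-im["cy"])/f*z,-z],-1)
    return p@np.array(im["attitude"]).T+np.array(im["eye"])
def save(n,a): cv2.imwrite("pics/"+n,cv2.cvtColor(a,cv2.COLOR_RGB2BGR))
E
python3 - <<'E'
from h import *
for n in("scene","top"):
    im=get_image(n);save(n+"1.png",im["frame"]);np.save(n+".npy",cloud(im));print({k:v for k,v in im.items() if k not in("frame","z_map")})
print(env.pinch_z,telemetry.observe())
E
```

```text
{'vertical_fov': 42.28484606627965, 'cx': 316.9406912573577, 'cy': 235.3235303402941, 'eye': array([ 1.20342121, -0.49945155,  1.19202629]), 'attitude': array([[ 0.53928786, -0.67506552,  0.50344329],
       [ 0.84210592,  0.42866269, -0.32727042],
       [ 0.00512162,  0.60044553,  0.79964926]])}
{'vertical_fov': 54.95128457589043, 'cx': 316.65387588366144, 'cy': 241.98448413630175, 'eye': array([ 0.33603383, -0.02451375,  1.39922045]), 'attitude': array([[ 0.01183827,  0.99246468, -0.12195781],
       [-0.99983395,  0.01343856,  0.01230742],
       [ 0.01385362,  0.12179186,  0.99245898]])}
0.0187 {'time_s': 0.1, 'q': array([-7.62774523e+01,  2.18360606e+01,  7.43804550e+01, -1.44385509e-03,
        8.38564854e+01, -1.23364548e+01]), 'qvel': array([-0.02609032, -0.14949334, -0.14745018,  0.01045164, -0.0257507 ,
       -0.11709379]), 'joint_efforts': array([ 4.99466958e-03, -4.49214864e+01, -2.31660390e+01, -1.12103692e-04,
        3.53246665e-03,  2.02755257e-05]), 'position': array([ 0.24153458, -0.4938302 ,  0.23078327]), 'tool_rot': array([[ 8.98340989e-01,  4.39298714e-01, -3.26584705e-04],
       [ 4.39298766e-01, -8.98340179e-01,  1.23179643e-03],
       [ 2.47742427e-04, -1.25004148e-03, -9.99999188e-01]]), 'ft_force': array([ 0.77953116, -0.45038379, -0.61149017]), 'wrist_torque': array([0.00742303, 0.03078728, 0.01910858]), 'gripper_force': 0.0, 'grip_width': 0.08555541019167236}
```

View pics/top1.png

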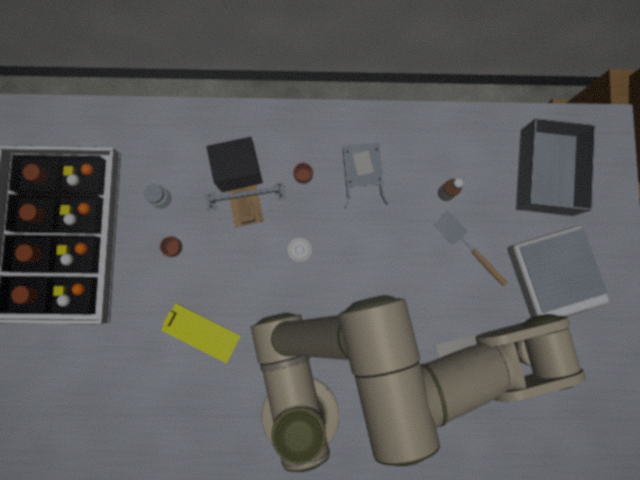

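View pics/scene1.png

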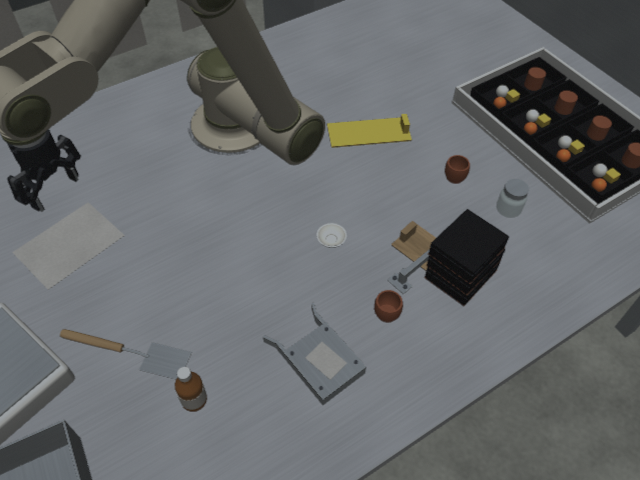

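The top view shows the board's rib at about (247,220), the bar from (210,200) to (282,190), the stack at (235,163), and the dock with its mouth at about (365,187) and its wings at (347,205) and (385,203). The scene view agrees: rib (408,232), bar (410,270), dock (318,350).

Run:
```python
from h import *
P=np.load("top.npy")
def px(u,v): return P[v,u].round(3)
for n,u,v in[("rib",247,219),("barL",214,198),("barR",278,191),("box",235,160),("dish",299,250),("cup",303,173),("dockhood",350,170),("sauce",452,188),("counter",300,300)]: print(n,px(u,v))
def rect(u0,v0,u1,v1,z0,z1,n,col=None):
    q=P[v0:v1,u0:u1].reshape(-1,3);q=q[(q[:,2]>z0)&(q[:,2]<z1)]
    r=cv2.minAreaRect((q[:,:2]*1000).astype(np.float32));print(n,len(q),r,"med z",np.median(q[:,2]),"mean",q.mean(0).round(4));return q
rect(200,130,270,195,.12,.16,"boxtop")
rect(230,200,268,232,.03,.055,"rib")
q=rect(200,180,290,213,.028,.055,"bar")
rect(335,135,395,188,.025,.06,"dock")
rect(335,135,395,215,.012,.06,"dock+w")
im=cv2.imread("pics/top1.png")
a=im[120:240,190:400];cv2.imwrite("pics/c1.png",cv2.resize(a,None,fx=3.8,fy=3.8,interpolation=cv2.INTER_CUBIC))
```

```text
rib [0.569 0.167 0.042]
barL [0.633 0.269 0.034]
barR [0.66  0.078 0.022]
box [0.72  0.192 0.137]
dish [0.482 0.011 0.006]
cup [0.722 0.003 0.005]
dockhood [ 0.727 -0.141  0.031]
sauce [ 0.659 -0.43   0.099]
counter [ 0.332  0.006 -0.007]
boxtop 1853 ((723.6157836914062, 200.27552795410156), (111.96610260009766, 130.4034423828125), 13.211835861206055) med z 0.139755288442025 mean [0.7208 0.1992 0.1395]
rib 82 ((573.2412109375, 168.2636260986328), (16.12457847595215, 43.29503631591797), 11.250683784484863) med z 0.03956386014580715 mean [0.5733 0.168  0.0391]
bar 407 ((660.6695556640625, 182.1089324951172), (38.719146728515625, 214.3919677734375), 9.924015045166016) med z 0.035867155666801764 mean [0.6539 0.1844 0.0367]
dock 1520 ((741.358642578125, -179.29644775390625), (141.20033264160156, 113.11019897460938), 4.731550216674805) med z 0.03228899036424604 mean [ 0.7447 -0.1791  0.0323]
dock+w 1647 ((717.513671875, -182.39035034179688), (188.85838317871094, 134.9917449951172), 5.1678056716918945) med z 0.03202678056091379 mean [ 0.7389 -0.1792  0.0317]
```

View pics/c1.png

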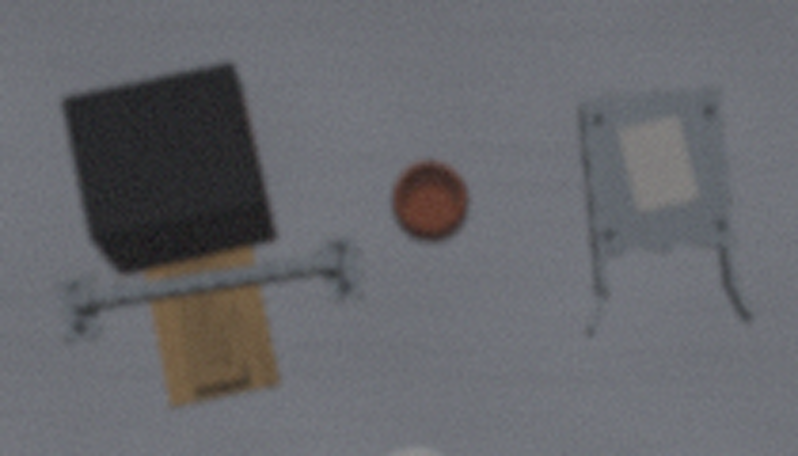

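```bash
cat >> h.py <<'E'
from scipy.spatial.transform import Rotation as R
def Rd(yaw): # tool down, tool y axis at yaw
    a=np.radians(yaw);y=np.array([np.cos(a),np.sin(a),0]);z=np.array([0,0,-1.]);return np.c_[np.cross(y,z),y,z]
def plan(pos,yaw,n,g,start=None):
    s=telemetry.observe();p,M=(np.array(s["position"]),np.array(s["tool_rot"])) if start is None else start
    T=Rd(yaw);rows=[]
    for k in range(n):
        m=n-k
        d=np.round(M.T@((np.array(pos)-p)/m)*1000,1)
        r=np.round(np.degrees(R.from_matrix(M.T@T).as_rotvec())/m,1)
        p=p+M@d/1000;M=M@R.from_rotvec(np.radians(r)).as_matrix()
        rows.append([float(x)+0. for x in d]+[float(x)+0. for x in r]+[g])
    print(rows);return p,M
E
python3 - <<'E'
from h import *
P=np.load("top.npy")
q=P[180:213,200:290].reshape(-1,3);q=q[(q[:,2]>.03)&(q[:,2]<.039)&(q[:,1]>.09)&(q[:,1]<.27)]
for it in range(4):
    vx,vy,x0,y0=cv2.fitLine((q[:,:2]).astype(np.float32),cv2.DIST_HUBER,0,.001,.001).ravel()
    d=(q[:,0]-x0)*vy-(q[:,1]-y0)*vx;q=q[abs(d)<.009]
print("bar",len(q),x0,y0,np.degrees(np.arctan2(-vx*np.sign(vy),abs(vy))))
# board top color
im=cv2.cvtColor(cv2.imread("pics/top1.png"),cv2.COLOR_BGR2HSV)[195:235,225:270];Q=P[195:235,225:270]
m=(im[...,1]>90)&(Q[...,2]<.02)
r=cv2.minAreaRect((Q[m][:,:2]*1000).astype(np.float32));print("board",r)
plan([.57,.167,.2],11.5,12,1)
E
```

```text
bar 222 0.65008277 0.17949598 9.997087
board ((603.9789428710938, 175.31982421875), (80.38069915771484, 82.56040954589844), 12.761612892150879)
[[48.8, -37.4, 2.6, 0.0, 0.0, -6.3, 1], [52.6, -31.9, 2.6, 0.0, 0.0, -6.3, 1], [55.8, -25.9, 2.6, 0.0, 0.0, -6.3, 1], [58.3, -19.6, 2.6, 0.0, 0.0, -6.3, 1], [60.1, -13.1, 2.6, 0.0, 0.0, -6.3, 1], [61.1, -6.4, 2.6, 0.0, 0.0, -6.3, 1], [61.5, 0.3, 2.6, 0.0, 0.0, -6.3, 1], [61.1, 7.0, 2.7, 0.0, 0.0, -6.3, 1], [59.9, 13.7, 2.6, 0.0, 0.0, -6.3, 1], [58.1, 20.2, 2.7, 0.0, 0.0, -6.2, 1], [55.6, 26.4, 2.6, 0.0, 0.0, -6.3, 1], [52.3, 32.3, 2.7, 0.0, -0.1, -6.2, 1]]
```

Emit:
apply_moves:
  series:
    - [49,-37,3,0,0,-6.3,1]
    - [53,-32,3,0,0,-6.3,1]
    - [56,-26,3,0,0,-6.3,1]
    - [58,-20,3,0,0,-6.3,1]
    - [60,-13,3,0,0,-6.3,1]
    - [61,-6,3,0,0,-6.3,1]
    - [61,0,3,0,0,-6.3,1]
    - [61,7,3,0,0,-6.3,1]
    - [60,14,3,0,0,-6.3,1]
    - [58,20,3,0,0,-6.2,1]
    - [56,26,3,0,0,-6.3,1]
    - [52,32,3,0,0,-6.2,1]

```text
time_s: 1.6
position: [0.5701, 0.1683, 0.1949]
tool_rot: [[-0.202, 0.979, -0.0], [0.979, 0.202, -0.0], [-0.0, -0.001, -1.0]]
ft_force: [1.0, -0.7, 0.2]
grip_width: 0.0856
gripper_force: 0.0
```

Emit:
apply_moves:
  series:
    - [0,0,0,0,0,0,1]
    - [0,0,0,0,0,0,1]
    - [0,0,0,0,0,0,1]

```text
time_s: 1.98
position: [0.5693, 0.165, 0.1956]
tool_rot: [[-0.197, 0.98, -0.0], [0.98, 0.197, -0.0], [-0.0, -0.0, -1.0]]
ft_force: [0.6, -0.2, 0.8]
grip_width: 0.0852
gripper_force: 0.0
```

```bash
cat >> h.py <<'E'
def wcloud():
    s=telemetry.observe();im=get_image("wrist");z=im["z_map"].astype(float);H,W=z.shape
    f=H/2/np.tan(np.radians(im["vertical_fov"])/2)
    u,v=np.meshgrid(np.arange(W),np.arange(H));a=u-im["cx"];b=v-im["cy"];r=np.hypot(a,b)+1e-9;th=np.minimum(r/f,1.5);t=np.tan(th)*z
    p=np.stack([a/r*t,-b/r*t,-z,np.ones_like(z)],-1)@np.array(im["mount"]).T
    return im,p[...,:3]@np.array(s["tool_rot"]).T+np.array(s["position"]),s
E
python3 - <<'E'
from h import *
im,P,s=wcloud();save("w1.png",im["frame"]);np.save("w1.npy",P);print(s["position"],s["tool_rot"].round(3),s["ft_force"],im["vertical_fov"])
E
```

```text
[0.56930022 0.16503663 0.19555022] [[-0.197  0.98  -0.   ]
 [ 0.98   0.197 -0.   ]
 [-0.    -0.    -1.   ]] [ 0.64206719 -0.2177615   0.79973685] 65.70646984690485
```

View pics/w1.png

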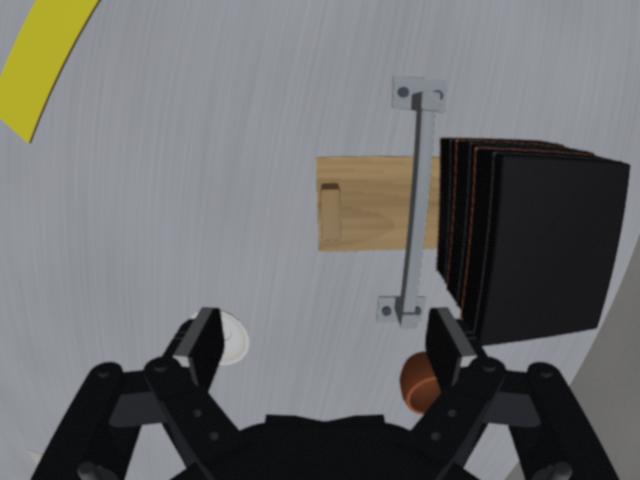

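The wrist view shows the rib top at (330,215), the board edge at (318,157)–(320,250), the bar from (430,95) to (408,322), the stack behind it, and the fingers clear.

Run:
```python
from h import *
P=np.load("w1.npy");im=cv2.imread("pics/w1.png");hs=cv2.cvtColor(im,cv2.COLOR_BGR2HSV)
print(P[215,332],P[240,280],P[200,370])
Q=P[175:250,315:350].reshape(-1,3);Q=Q[(Q[:,2]>.035)&(Q[:,2]<.048)]
print("rib",len(Q),cv2.minAreaRect((Q[:,:2]*1000).astype(np.float32)),np.median(Q,0))
B=P[150:256,312:420];m=(hs[150:256,312:420,1]>70)&(B[...,2]<.015)&(B[...,2]>-.01)
c=B[m][:,:2]*1000;r=cv2.minAreaRect(c.astype(np.float32));print("board",m.sum(),r)
# board side edges yaw: rows extreme
for e in (0,1):
    pts=[]
    for j in range(30,95):
        k=np.where(m[:,j])[0]
        if len(k)>20: pts.append(B[k[-1] if e else k[0],j,:2])
    pts=np.array(pts,np.float32);vx,vy,x0,y0=cv2.fitLine(pts,cv2.DIST_HUBER,0,.001,.001).ravel();print("edge",np.degrees(np.arctan2(vy,vx)),x0,y0)
q=P[115:295,395:440].reshape(-1,3);q=q[(q[:,2]>.031)&(q[:,2]<.042)]
vx,vy,x0,y0=cv2.fitLine(q[:,:2].astype(np.float32),cv2.DIST_HUBER,0,.001,.001).ravel()
print("bar",len(q),x0,y0,np.degrees(np.arctan2(-vx*np.sign(vy),abs(vy))),cv2.minAreaRect((q[:,:2]*1000).astype(np.float32)))
```

```text
[0.57546127 0.16693586 0.03973523] [0.53425474 0.12286256 0.00131206] [0.60931639 0.17911686 0.00583419]
rib 970 ((574.13232421875, 166.7620086669922), (16.501907348632812, 43.36673355102539), 12.859180450439453) [0.57429838 0.16777686 0.03972773]
board 7349 ((606.0157470703125, 173.91903686523438), (87.67135620117188, 88.96831512451172), 12.42890453338623)
edge 12.486697 0.6052249 0.21893474
edge 12.968087 0.6287802 0.1346944
bar 2506 0.64810884 0.19043984 9.808307 ((649.5391235351562, 185.76068115234375), (13.221628189086914, 162.7653350830078), 9.721116065979004)
```

Run:
```python
from h import *
a=plan([.5742,.167,.06],12.6,4,1)
plan([.5742,.167,.0125],12.6,4,1,a)
```

```text
[[0.3, 1.3, 33.9, 0.0, 0.0, -0.3, 1], [0.2, 1.3, 33.9, 0.0, 0.0, -0.3, 1], [0.2, 1.3, 33.9, 0.0, 0.0, -0.3, 1], [0.3, 1.2, 33.9, 0.0, 0.0, -0.4, 1]]
[[0.0, 0.0, 11.9, 0.0, 0.0, 0.0, 1], [0.0, 0.0, 11.9, 0.0, 0.0, 0.0, 1], [0.0, 0.0, 11.9, 0.0, 0.0, 0.0, 1], [0.0, 0.0, 11.8, 0.0, 0.0, 0.0, 1]]
```

Emit:
apply_moves:
  series:
    - [0.3,1.3,34,0,0,-0.3,1]
    - [0.2,1.3,34,0,0,-0.3,1]
    - [0.2,1.3,34,0,0,-0.3,1]
    - [0.3,1.2,34,0,0,-0.4,1]
    - [0,0,12,0,0,0,1]
    - [0,0,12,0,0,0,1]
    - [0,0,12,0,0,0,1]
    - [0,0,11,0,0,0,1]
    - [0,0,0,0,0,0,1]
    - [0,0,0,0,0,0,1]
  grip_force: 40

```text
time_s: 3.28
position: [0.5746, 0.1683, 0.0127]
tool_rot: [[-0.221, 0.975, 0.001], [0.975, 0.221, 0.0], [-0.0, 0.001, -1.0]]
ft_force: [-0.3, 0.8, 0.5]
grip_width: 0.0852
gripper_force: 0.0
```

Emit:
apply_moves:
  series:
    - [0,0,0,0,0,0,0.6]
    - [0,0,0,0,0,0,0.4]
    - [0,0,0,0,0,0,0.3]
    - [0,0,0,0,0,0,0.2]
    - [0,0,0,0,0,0,0.1]
    - [0,0,0,0,0,0,0]
    - [0,0,0,0,0,0,0]
    - [0,0,0,0,0,0,0]
    - [0,0,0,0,0,0,0]
  grip_force: 40

```text
time_s: 4.4
position: [0.574, 0.1682, 0.0125]
tool_rot: [[-0.221, 0.975, -0.001], [0.975, 0.221, -0.0], [-0.0, -0.001, -1.0]]
ft_force: [-4.7, -0.9, 5.2]
grip_width: 0.0152
gripper_force: 41.3
```

Emit:
apply_moves:
  series:
    - [0,-0.5,-0.4,0,0,0,0]
    - [0,-1,0,0,0,0,0]
    - [0,-1.5,0,0,0,0,0]
    - [0,-2,0,0,0,0,0]
    - [0,-2,0,0,0,0,0]
    - [0,-2,0,0,0,0,0]
    - [0,-2,0,0,0,0,0]
    - [0,-2,0,0,0,0,0]
    - [0,-2,0,0,0,0,0]
    - [0,-2,0,0,0,0,0]
    - [0,-2,0,0,0,0,0]
    - [0,-2,0,0,0,0,0]

```text
time_s: 5.9
position: [0.5546, 0.1635, 0.0128]
tool_rot: [[-0.22, 0.976, 0.002], [0.976, 0.22, 0.0], [-0.0, 0.002, -1.0]]
ft_force: [6.9, 0.1, -6.0]
grip_width: 0.0154
gripper_force: 39.9
```

Emit:
apply_moves:
  series:
    - [0,-2,0,0,0,0,0]
    - [0,-2,0,0,0,0,0]
    - [0,-2,0,0,0,0,0]
    - [0,-2,0,0,0,0,0]
    - [0,-2,0,0,0,0,0]
    - [0,-2,0,0,0,0,0]
    - [0,-2,0,0,0,0,0]
    - [0,-2,0,0,0,0,0]
    - [0,-2,0,0,0,0,0]
    - [0,-2,0,0,0,0,0]
    - [0,-2,0,0,0,0,0]
    - [0,-2,0,0,0,0,0]

```text
time_s: 7.4
position: [0.5307, 0.1583, 0.0129]
tool_rot: [[-0.221, 0.975, 0.001], [0.975, 0.221, 0.0], [-0.0, 0.001, -1.0]]
ft_force: [5.3, 1.7, -4.2]
grip_width: 0.0153
gripper_force: 40.3
```

Emit:
apply_moves:
  series:
    - [0,-2,0.2,0,0,0,0]
    - [0,-2,0,0,0,0,0]
    - [0,-2,0,0,0,0,0]
    - [0,-2,0,0,0,0,0]
    - [0,-2,0,0,0,0,0]
    - [0,-2,0,0,0,0,0]
    - [0,-2,0,0,0,0,0]
    - [0,-2,0,0,0,0,0]
    - [0,-2,0,0,0,0,0]
    - [0,-2,0,0,0,0,0]
    - [0,-2,0,0,0,0,0]
    - [0,-2,0,0,0,0,0]

```text
time_s: 8.9
position: [0.5079, 0.1531, 0.0129]
tool_rot: [[-0.221, 0.975, 0.002], [0.975, 0.221, 0.0], [-0.0, 0.002, -1.0]]
ft_force: [7.0, 1.8, -4.0]
grip_width: 0.0156
gripper_force: 40.2
```

Emit:
apply_moves:
  series:
    - [0,-2,0,0,0,0,0]
    - [0,-2,0,0,0,0,0]
    - [0,-2,0,0,0,0,0]
    - [0,-2,0,0,0,0,0]
    - [0,-2,0,0,0,0,0]
    - [0,-2,0,0,0,0,0]
    - [0,-2,0,0,0,0,0]
    - [0,-2,0,0,0,0,0]
    - [0,-2,0,0,0,0,0]
    - [0,-2,0,0,0,0,0]
    - [0,-2,0,0,0,0,0]
    - [0,-2,0,0,0,0,0]

```text
time_s: 10.4
position: [0.4861, 0.1479, 0.0131]
tool_rot: [[-0.221, 0.975, 0.006], [0.975, 0.221, 0.001], [-0.001, 0.006, -1.0]]
ft_force: [14.4, 3.7, -7.4]
grip_width: 0.0152
gripper_force: 39.9
```

Emit:
apply_moves:
  series:
    - [0,-2,0,0,0,0,0]
    - [0,-2,0,0,0,0,0]
    - [0,-2,0,0,0,0,0]
    - [0,-2,0,0,0,0,0]
    - [0,-2,0,0,0,0,0]
    - [0,-2,0,0,0,0,0]
    - [0,-2,0,0,0,0,0]
    - [0,-2,0,0,0,0,0]
    - [0,-2,0,0,0,0,0]
    - [0,-2,0,0,0,0,0]
    - [0,-2,0,0,0,0,0]
    - [0,-2,0,0,0,0,0]

```text
time_s: 11.9
position: [0.4601, 0.1424, 0.0125]
tool_rot: [[-0.221, 0.975, -0.0], [0.975, 0.221, -0.0], [-0.0, -0.0, -1.0]]
ft_force: [1.2, 1.2, -1.3]
grip_width: 0.0154
gripper_force: 40.7
```

Emit:
apply_moves:
  series:
    - [0,-2,0,0,0,0,0]
    - [0,-2,0,0,0,0,0]
    - [0,-2,0,0,0,0,0]
    - [0,-2,0,0,0,0,0]
    - [0,-2,0,0,0,0,0]
    - [0,-2,0,0,0,0,0]
    - [0,-2,0,0,0,0,0]
    - [0,-2,0,0,0,0,0]
    - [0,-2,0,0,0,0,0]
    - [0,-2,0,0,0,0,0]
    - [0,-2,0,0,0,0,0]
    - [0,-2,0,0,0,0,0]

```text
time_s: 13.4
position: [0.4367, 0.1371, 0.0125]
tool_rot: [[-0.221, 0.975, -0.0], [0.975, 0.221, 0.0], [0.0, -0.0, -1.0]]
ft_force: [0.6, -0.1, -1.0]
grip_width: 0.0156
gripper_force: 40.7
```

Emit:
apply_moves:
  series:
    - [0,-2,0,0,0,0,0]
    - [0,-2,0,0,0,0,0]
    - [0,-2,0,0,0,0,0]
    - [0,-2,0,0,0,0,0]
    - [0,-2,0,0,0,0,0]
    - [0,-2,0,0,0,0,0]
    - [0,-2,0,0,0,0,0]
    - [0,-2,0,0,0,0,0]
    - [0,-2,0,0,0,0,0]
    - [0,-2,0,0,0,0,0]
    - [0,-1,0,0,0,0,0]
    - [0,0,0,0,0,0,0]

```text
time_s: 14.9
position: [0.4162, 0.1324, 0.0125]
tool_rot: [[-0.221, 0.975, -0.0], [0.975, 0.221, -0.0], [0.0, -0.0, -1.0]]
ft_force: [-0.2, 0.2, -1.5]
grip_width: 0.015
gripper_force: 40.8
```

Run:
```python
from h import *
im=get_image("top");save("t2.png",cv2.resize(im["frame"][110:290,180:420],None,fx=3,fy=3));P=cloud(im);np.save("t2.npy",P)
s=telemetry.observe();print(s["position"],s["ft_force"],s["time_s"])
q=P[120:200,195:275].reshape(-1,3);q=q[(q[:,2]>.115)&(q[:,2]<.16)];print(len(q),np.median(q[:,2]),cv2.minAreaRect((q[:,:2]*1000).astype(np.float32)),q[:,2].std())
A=np.c_[q[:,:2],np.ones(len(q))];print(np.linalg.lstsq(A,q[:,2],rcond=None)[0])
# dock hood and wings from this view
q=P[135:215,335:395].reshape(-1,3);q=q[(q[:,2]>.022)&(q[:,2]<.06)]
print(cv2.minAreaRect((q[:,:2]*1000).astype(np.float32)))
```

```text
[0.41627145 0.13245394 0.01252068] [-0.51757074 -0.40532058 -1.64373837] 14.95
1838 0.1340333447286275 ((704.1484985351562, 191.73272705078125), (112.60713958740234, 130.9705352783203), 9.005800247192383) 0.00339188899189572
[0.01719831 0.00665012 0.12032322]
((717.7447509765625, -181.4000244140625), (189.84481811523438, 131.66995239257812), 6.230355739593506)
```

View pics/t2.png

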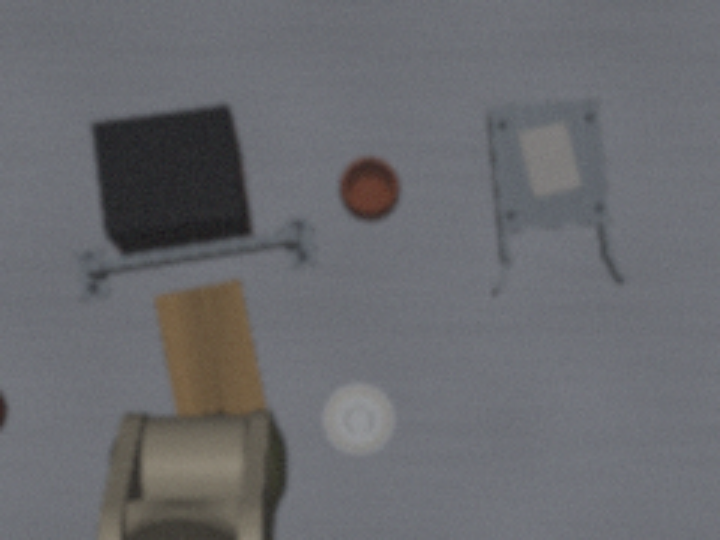

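The stack stands square behind the bar at counter level (top z about 0.134). The board is clear of the bar, with its bare end at crop (200,288). The dish is at (358,418), so I will lift the board over it.

Run:
```python
from h import *
a=plan([.416,.132,.11],12.7,4,0)
plan([.385,-.215,.17],5.5,10,0,a)
```

```text
[[-0.1, -0.1, -24.4, 0.0, 0.0, 0.0, 0], [-0.1, -0.1, -24.4, 0.0, 0.0, 0.0, 0], [-0.1, -0.1, -24.3, 0.0, 0.0, 0.0, 0], [-0.1, -0.1, -24.4, 0.0, 0.0, 0.1, 0]]
[[-33.2, -10.6, -6.0, 0.0, 0.0, 0.7, 0], [-33.3, -10.2, -6.0, 0.0, 0.0, 0.7, 0], [-33.4, -9.8, -6.0, 0.0, 0.0, 0.7, 0], [-33.5, -9.4, -6.0, 0.0, 0.0, 0.7, 0], [-33.7, -9.0, -6.0, 0.0, 0.0, 0.7, 0], [-33.8, -8.6, -6.0, 0.0, 0.0, 0.7, 0], [-33.9, -8.2, -6.0, 0.0, 0.0, 0.7, 0], [-33.9, -7.8, -6.0, 0.0, 0.0, 0.8, 0], [-34.1, -7.3, -6.0, 0.0, 0.0, 0.7, 0], [-34.1, -6.8, -6.0, 0.0, 0.0, 0.8, 0]]
```

Emit:
apply_moves:
  series:
    - [0,0,-4,0,0,0,0]
    - [0,0,-10,0,0,0,0]
    - [0,0,-15,0,0,0,0]
    - [0,0,-18,0,0,0,0]
    - [0,0,-18,0,0,0,0]
    - [0,0,-18,0,0,0,0]
    - [0,0,-12,0,0,0,0]
    - [0,0,-2,0,0,0,0]
  grip_force: 70

```text
time_s: 15.95
position: [0.4165, 0.1325, 0.1102]
tool_rot: [[-0.221, 0.975, 0.001], [0.975, 0.221, 0.0], [-0.0, 0.001, -1.0]]
ft_force: [0.1, -0.3, -2.6]
grip_width: 0.0153
gripper_force: 69.5
```

Emit:
apply_moves:
  series:
    - [-18,-6,-3,0,0,0.4,0]
    - [-33,-10,-6,0,0,0.7,0]
    - [-33,-10,-6,0,0,0.7,0]
    - [-34,-9,-6,0,0,0.7,0]
    - [-34,-9,-6,0,0,0.7,0]
    - [-34,-9,-6,0,0,0.7,0]
    - [-34,-8,-6,0,0,0.7,0]
    - [-34,-8,-6,0,0,0.8,0]
    - [-34,-7,-6,0,0,0.7,0]
    - [-34,-7,-6,0,0,0.8,0]
    - [-16,-3,-3,0,0,0.3,0]
    - [0,0,0,0,0,0,0]

```text
time_s: 17.45
position: [0.3873, -0.2156, 0.1691]
tool_rot: [[-0.096, 0.995, -0.001], [0.995, 0.096, 0.001], [0.001, -0.0, -1.0]]
ft_force: [-0.7, 0.8, -2.0]
grip_width: 0.0143
gripper_force: 69.5
```

Emit:
apply_moves:
  series:
    - [0,0,0,0,0,0,0]
    - [0,0,0,0,0,0,0]
    - [0,0,0,0,0,0,0]

```text
time_s: 17.82
position: [0.3876, -0.2147, 0.1695]
tool_rot: [[-0.098, 0.995, -0.0], [0.995, 0.098, 0.0], [0.0, -0.0, -1.0]]
ft_force: [-0.7, 0.1, -2.5]
grip_width: 0.0143
gripper_force: 69.5
```

Run:
```python
from h import *
im,P,s=wcloud();save("w2.png",im["frame"]);np.save("w2.npy",P);print(s["position"],s["tool_rot"].round(3),s["ft_force"])
im=get_image("top");np.save("t3.npy",cloud(im));save("t3.png",im["frame"])
```

```text
[ 0.38758246 -0.21474301  0.16949955] [[-0.098  0.995 -0.   ]
 [ 0.995  0.098  0.   ]
 [ 0.    -0.    -1.   ]] [-0.73045101  0.13496544 -2.52087615]
```

View pics/w2.png

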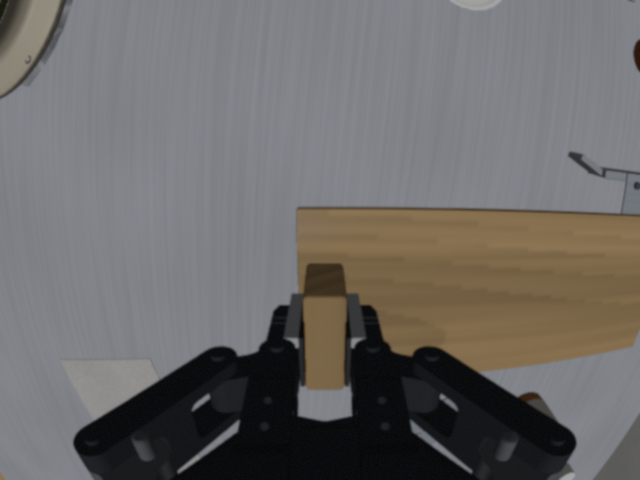

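The wrist view shows the board firmly held. Its left edge runs from (297,208) to (640,213), and the dock's left wing is at (575,155)–(605,172), just past the board.

Run:
```python
from h import *
def line(p): 
    vx,vy,x0,y0=cv2.fitLine(p.astype(np.float32),cv2.DIST_HUBER,0,.001,.001).ravel();return np.degrees(np.arctan(vy/vx)),x0,y0
# board from wrist: left edge
W=np.load("w2.npy");hs=cv2.cvtColor(cv2.imread("pics/w2.png"),cv2.COLOR_BGR2HSV)
m=(hs[...,1]>70)&(W[...,2]>.12)&(W[...,2]<.2)
pts=np.array([W[np.where(m[:,j])[0][0]+1,j] for j in range(310,600,5)])
print("board left edge",line(pts[:,:2]),"z fit",np.polyfit(pts[:,0],pts[:,2],1),pts[[0,-1]])
# dock from top: hood points, average of 3 clouds
for n in("top","t2","t3"):
    P=np.load(n+".npy");q=P[130:215,335:395].reshape(-1,3);q=q[(q[:,2]>.024)&(q[:,2]<.05)]
    c=np.array([.741,-.180])
    for it in range(3):
        d=np.array([np.cos(np.radians(5.5)),np.sin(np.radians(5.5))]) if it==0 else d
        e=np.array([-d[1],d[0]]);a=(q[:,:2]-c)@d;b=(q[:,:2]-c)@e
        L=[];Rr=[]
        for t in np.arange(-.06,.06,.004):
            k=abs(a-t)<.002
            if k.sum()>8: L.append([t,np.percentile(b[k],97)]);Rr.append([t,np.percentile(b[k],3)])
        L=np.array(L);Rr=np.array(Rr);sl=np.polyfit(L[:,0],L[:,1],1)[0],np.polyfit(Rr[:,0],Rr[:,1],1)[0]
        y=np.arctan2(d[1],d[0])+np.mean(sl);d=np.array([np.cos(y),np.sin(y)])
    mid=(np.median(L[:,1])+np.median(Rr[:,1]))/2
    k=abs(b-mid)<.035
    print(n,"yaw",np.degrees(y),np.degrees(sl),"mid",c+mid*e,"w",np.median(L[:,1])-np.median(Rr[:,1]),"a range",np.percentile(a[k],[2,98]),"wings a",a.min(), "b",mid)
D=W[140:215,565:640];k=(D[...,2]>.01)&(D[...,2]<.06);print(D[k].min(0),D[k].max(0),W[155,574],W[175,605],W[173,636],W[173,625])
```

```text
board left edge (np.float32(5.4859476), np.float32(0.45498466), np.float32(-0.164796)) z fit [-0.17895547  0.24605776] [[ 0.37771759 -0.17229798  0.16223311]
 [ 0.52133678 -0.15878542  0.16142813]]
top yaw 5.347412748676997 [-0.28089266  0.10098456] mid [ 0.74091614 -0.17911898] w 0.10364823576874606 a range [-0.05780154  0.06726296] wings a -0.11713103696458453 b 0.0008849994481816489
t2 yaw 5.887132411326679 [ 0.37830143 -0.8452038 ] mid [ 0.7409332  -0.17937701] w 0.1037549612997263 a range [-0.057785    0.06767856] wings a -0.11598429954859119 b 0.0006265568269403776
t3 yaw 5.676138734239442 [-0.0108448   0.01087095] mid [ 0.74093496 -0.17934562] w 0.10290669637476282 a range [-0.05781521  0.0675891 ] wings a -0.11613086202702684 b 0.0006576089884960425
[ 0.61607478 -0.17253097  0.01000596] [ 0.71563439 -0.1262798   0.03690901] [ 0.61747364 -0.12938096  0.01023865] [ 0.64657169 -0.14043953  0.02969763] [ 0.70353011 -0.12993697  0.01967322] [ 0.67458386 -0.13329665  0.03019069]
```

Run:
```python
from h import *
a=plan([.4024,-.2112,.035],5.6,8,0)
plan([.4024,-.2112,.0122],5.6,4,0,a)
```

```text
[[0.3, 1.9, 16.8, 0.0, 0.0, 0.0, 0], [0.3, 1.9, 16.8, 0.0, 0.0, 0.0, 0], [0.3, 1.9, 16.8, 0.0, 0.0, 0.0, 0], [0.3, 1.9, 16.8, 0.0, 0.0, 0.0, 0], [0.3, 1.9, 16.8, 0.0, 0.0, 0.0, 0], [0.3, 1.9, 16.8, 0.0, 0.0, 0.0, 0], [0.3, 1.9, 16.9, 0.0, 0.0, 0.0, 0], [0.2, 1.8, 16.8, 0.0, 0.0, 0.0, 0]]
[[0.0, 0.0, 5.7, 0.0, 0.0, 0.0, 0], [0.0, 0.0, 5.7, 0.0, 0.0, 0.0, 0], [0.0, 0.0, 5.7, 0.0, 0.0, 0.0, 0], [0.0, 0.0, 5.7, 0.0, 0.0, 0.0, 0]]
```

Emit:
apply_moves:
  series:
    - [0.3,1.9,17,0,0,0,0]
    - [0.3,1.9,17,0,0,0,0]
    - [0.3,1.9,17,0,0,0,0]
    - [0.3,1.9,17,0,0,0,0]
    - [0.3,1.9,17,0,0,0,0]
    - [0.3,1.9,17,0,0,0,0]
    - [0.2,1.9,17,0,0,0,0]
    - [0.2,1.8,15,0,0,0,0]
    - [0,0,9,0,0,0,0]
    - [0,0,7,0,0,0,0]
    - [0,0,4,0,0,0,0]
    - [0,0,2,0,0,0,0]

```text
time_s: 19.42
position: [0.4024, -0.2118, 0.0135]
tool_rot: [[-0.097, 0.995, 0.0], [0.995, 0.097, -0.0], [-0.0, 0.0, -1.0]]
ft_force: [0.4, -0.3, -2.3]
grip_width: 0.0146
gripper_force: 69.5
```

Emit:
apply_moves:
  series:
    - [0,0,1,0,0,0,0]
    - [0,0,0,0,0,0,0]
    - [0,0,0,0,0,0,0]

```text
time_s: 19.8
position: [0.4024, -0.2118, 0.0127]
tool_rot: [[-0.097, 0.995, 0.0], [0.995, 0.097, -0.0], [-0.0, 0.0, -1.0]]
ft_force: [0.9, -0.6, -1.8]
grip_width: 0.0149
gripper_force: 69.5
```

Emit:
apply_moves:
  series:
    - [0.5,0,0.3,0,0,0,0]
    - [0,2,0,0,0,0,0]
    - [0,4,0,0,0,0,0]
    - [0,5,0,0,0,0,0]
    - [0,5,0,0,0,0,0]
    - [0,5,0,0,0,0,0]
    - [0,5,0,0,0,0,0]
    - [0,5,0,0,0,0,0]
    - [0,5,0,0,0,0,0]
    - [0,5,0,0,0,0,0]
    - [0,5,0,0,0,0,0]
    - [0,4,0,0,0,0,0]

```text
time_s: 21.3
position: [0.4516, -0.2062, 0.0125]
tool_rot: [[-0.097, 0.995, -0.001], [0.995, 0.097, 0.0], [0.0, -0.001, -1.0]]
ft_force: [-6.9, -1.3, 6.5]
grip_width: 0.0147
gripper_force: 70.8
```

Run:
```python
from h import *
s=telemetry.observe();print(s["position"],s["ft_force"],s["wrist_torque"])
im=get_image("top");save("t4.png",cv2.resize(im["frame"][120:300,300:450],None,fx=3.3,fy=3.3,interpolation=cv2.INTER_CUBIC))
```

```text
[ 0.45162262 -0.20615915  0.01254369] [-6.89306811 -1.30254709  6.54392338] [-0.13222455  0.9273652  -0.0011813 ]
```

View pics/t4.png

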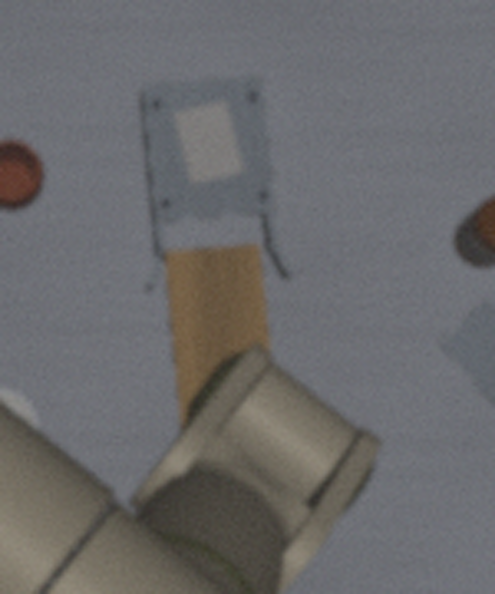

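The board's bare end is between the wings, at about the mouth: crop (167,252)–(258,245). It is nearly centred, so I will ease the down-pressure and go on slowly.

Emit:
apply_moves:
  series:
    - [0,0,-0.4,0,0,0,0]
    - [0,2,0,0,0,0,0]
    - [0,2,0,0,0,0,0]
    - [0,2,0,0,0,0,0]

```text
time_s: 21.85
position: [0.4582, -0.2058, 0.0126]
tool_rot: [[-0.097, 0.995, -0.0], [0.995, 0.097, 0.0], [0.0, -0.0, -1.0]]
ft_force: [-1.2, -0.9, 0.1]
grip_width: 0.0149
gripper_force: 69.8
```

Emit:
apply_moves:
  series:
    - [0,3,0,0,0,0,0]
    - [0,3,0,0,0,0,0]
    - [0,3,0,0,0,0,0]
    - [0,3,0,0,0,0,0]

```text
time_s: 22.35
position: [0.4702, -0.2046, 0.0126]
tool_rot: [[-0.097, 0.995, 0.0], [0.995, 0.097, 0.0], [0.0, 0.0, -1.0]]
ft_force: [-0.4, 0.3, -2.8]
grip_width: 0.0142
gripper_force: 69.6
```

Emit:
apply_moves:
  series:
    - [0,4,0,0,0,0,0]
    - [0,4,0,0,0,0,0]
    - [0,4,0,0,0,0,0]
    - [0,4,0,0,0,0,0]
    - [0,4,0,0,0,0,0]
    - [0,4,0,0,0,0,0]

```text
time_s: 23.1
position: [0.4941, -0.2023, 0.0126]
tool_rot: [[-0.097, 0.995, 0.0], [0.995, 0.097, 0.0], [0.0, 0.0, -1.0]]
ft_force: [-0.6, -0.3, -1.4]
grip_width: 0.0146
gripper_force: 69.6
```

Emit:
apply_moves:
  series:
    - [0,4,0,0,0,0,0]
    - [0,4,0,0,0,0,0]
    - [0,4,0,0,0,0,0]
    - [0,4,0,0,0,0,0]
    - [0,3,0,0,0,0,0]
    - [0,2,0,0,0,0,0]

```text
time_s: 23.85
position: [0.5149, -0.2002, 0.0126]
tool_rot: [[-0.097, 0.995, -0.0], [0.995, 0.097, -0.0], [-0.0, -0.0, -1.0]]
ft_force: [-0.4, 0.4, 0.2]
grip_width: 0.0148
gripper_force: 69.7
```

Emit:
apply_moves:
  series:
    - [0,2,0,0,0,0,0]
    - [0,2,0,0,0,0,0]
    - [0,2,0,0,0,0,0]
    - [0,2,0,0,0,0,0]
    - [0,2,0,0,0,0,0]
    - [0,1,0,0,0,0,0]
    - [0,1,0,0,0,0,0]

```text
time_s: 24.72
position: [0.5267, -0.1991, 0.0126]
tool_rot: [[-0.097, 0.995, -0.0], [0.995, 0.097, 0.0], [0.0, -0.0, -1.0]]
ft_force: [-0.2, 0.2, -1.5]
grip_width: 0.0146
gripper_force: 69.7
```

Emit:
apply_moves:
  series:
    - [0,0.8,0,0,0,0,0]
    - [0,0.8,0,0,0,0,0]
    - [0,0.7,0,0,0,0,0]
    - [0,0.7,0,0,0,0,0]

```text
time_s: 25.22
position: [0.5297, -0.1988, 0.0126]
tool_rot: [[-0.097, 0.995, 0.0], [0.995, 0.097, -0.0], [-0.0, 0.0, -1.0]]
ft_force: [0.1, 0.1, -1.2]
grip_width: 0.0148
gripper_force: 69.7
```

Emit:
apply_moves:
  series:
    - [0,0.8,0,0,0,0,0]
    - [0,0.8,0,0,0,0,0]
    - [0,0.7,0,0,0,0,0]
    - [0,0.7,0,0,0,0,0]

```text
time_s: 25.72
position: [0.5327, -0.1985, 0.0126]
tool_rot: [[-0.097, 0.995, -0.0], [0.995, 0.097, 0.0], [0.0, -0.0, -1.0]]
ft_force: [-0.5, -0.6, -2.6]
grip_width: 0.0148
gripper_force: 69.7
```

Emit:
apply_moves:
  series:
    - [0,0.8,0,0,0,0,0]
    - [0,0.8,0,0,0,0,0]
    - [0,0.7,0,0,0,0,0]
    - [0,0.7,0,0,0,0,0]

```text
time_s: 26.22
position: [0.5357, -0.1982, 0.0126]
tool_rot: [[-0.097, 0.995, -0.0], [0.995, 0.097, 0.0], [0.0, -0.0, -1.0]]
ft_force: [-1.0, 0.0, -1.7]
grip_width: 0.0146
gripper_force: 69.7
```

Emit:
apply_moves:
  series:
    - [0,0.8,0,0,0,0,0]
    - [0,0.8,0,0,0,0,0]
    - [0,0.7,0,0,0,0,0]
    - [0,0.7,0,0,0,0,0]

```text
time_s: 26.72
position: [0.5387, -0.1979, 0.0126]
tool_rot: [[-0.097, 0.995, 0.0], [0.995, 0.097, 0.0], [0.0, 0.0, -1.0]]
ft_force: [0.4, 0.6, -1.4]
grip_width: 0.0148
gripper_force: 69.7
```

Emit:
apply_moves:
  series:
    - [0,0.8,0,0,0,0,0]
    - [0,0.8,0,0,0,0,0]
    - [0,0.7,0,0,0,0,0]
    - [0,0.7,0,0,0,0,0]

```text
time_s: 27.22
position: [0.5405, -0.1976, 0.0126]
tool_rot: [[-0.097, 0.995, -0.003], [0.995, 0.097, 0.0], [0.001, -0.003, -1.0]]
ft_force: [-9.6, -1.5, 3.9]
grip_width: 0.0151
gripper_force: 70.3
```

Emit:
apply_moves:
  series:
    - [0,0,0,0,0,0,0]
    - [0,0,0,0,0,0,0]

```text
time_s: 27.48
position: [0.5405, -0.1976, 0.0126]
tool_rot: [[-0.097, 0.995, -0.003], [0.995, 0.097, 0.001], [0.001, -0.003, -1.0]]
ft_force: [-7.6, -0.5, 2.6]
grip_width: 0.0145
gripper_force: 70.2
```

Emit:
apply_moves:
  series:
    - [0,0.1,0,0,0,0,0]
    - [0,0,0,0,0,0,0]
    - [0,0,0,0,0,0,0]
    - [0,0,0,0,0,0,0]
    - [0,0,0,0,0,0,0]
    - [0,0,0,0,0,0,0]

```text
time_s: 28.22
position: [0.5405, -0.1976, 0.0126]
tool_rot: [[-0.097, 0.995, -0.003], [0.995, 0.097, 0.001], [0.001, -0.003, -1.0]]
ft_force: [-7.4, -0.7, 3.1]
grip_width: 0.0146
gripper_force: 70.2
```

Emit:
apply_moves:
  series:
    - [0,0,0,0,0,0,0]
    - [0,0,0,0,0,0,0]
    - [0,0,0,0,0,0,0]
    - [0,0,0,0,0,0,0]

```text
time_s: 28.72
position: [0.5405, -0.1976, 0.0126]
tool_rot: [[-0.097, 0.995, -0.003], [0.995, 0.097, 0.001], [0.001, -0.003, -1.0]]
ft_force: [-8.4, -1.0, 2.0]
grip_width: 0.0148
gripper_force: 70.2
```

Emit:
apply_moves:
  series:
    - [0,0.2,0,0,0,0,0]
    - [0,0,0,0,0,0,0]
    - [0,0,0,0,0,0,0]

```text
time_s: 29.1
position: [0.5405, -0.1976, 0.0126]
tool_rot: [[-0.097, 0.995, -0.003], [0.995, 0.097, 0.001], [0.001, -0.003, -1.0]]
ft_force: [-9.4, -0.8, 2.9]
grip_width: 0.015
gripper_force: 70.3
```

Emit:
apply_moves:
  series:
    - [0,0,0,0,0,0,0]
    - [0,0,0,0,0,0,0]
    - [0,0,0,0,0,0,0]
    - [0,0,0,0,0,0,0]
    - [0,0,0,0,0,0,0]
    - [0,0,0,0,0,0,0]
    - [0,0,0,0,0,0,0]

```text
time_s: 29.98
position: [0.5405, -0.1976, 0.0126]
tool_rot: [[-0.097, 0.995, -0.003], [0.995, 0.097, 0.001], [0.001, -0.003, -1.0]]
ft_force: [-9.0, -1.3, 2.0]
grip_width: 0.015
gripper_force: 70.3
```

Emit:
apply_moves:
  series:
    - [0,-0.7,0,0,0,0,0]
    - [0,-0.6,0,0,0,0,0]
    - [0,0,0,0,0,0,0]
    - [0,0,0,0,0,0,0.25]
    - [0,0,0,0,0,0,0.35]
    - [0,0,0,0,0,0,0.5]
    - [0,0,0,0,0,0,0.6]
    - [0,0,0,0,0,0,0.6]
    - [0,0,0,0,0,0,0.6]
  grip_force: 20

```text
time_s: 31.1
position: [0.5407, -0.1977, 0.0126]
tool_rot: [[-0.097, 0.995, 0.0], [0.995, 0.097, 0.0], [0.0, 0.0, -1.0]]
ft_force: [0.7, -0.6, 0.2]
grip_width: 0.0513
gripper_force: 0.0
```

Emit:
apply_moves:
  series:
    - [0,0,-5,0,0,0,0.6]
    - [0,0,-15,0,0,0,0.6]
    - [0,0,-25,0,0,0,0.6]
    - [0,0,-30,0,0,0,0.6]
    - [0,0,-40,0,0,0,0.6]
    - [0,0,-40,0,0,0,0.6]
    - [0,-20,-20,0,0,0,0.6]
    - [0,-40,0,0,0,0,0.6]
    - [0,-40,0,0,0,0,0.6]
    - [0,0,0,0,0,0,0.6]
    - [0,0,0,0,0,0,0.6]

```text
time_s: 32.48
position: [0.4417, -0.2076, 0.1885]
tool_rot: [[-0.097, 0.995, 0.001], [0.995, 0.097, -0.001], [-0.001, 0.001, -1.0]]
ft_force: [-0.1, -0.4, 0.3]
grip_width: 0.0509
gripper_force: 0.0
```

Run:
```python
from h import *
im,P,s=wcloud();save("w3.png",im["frame"]);print(s["position"],s["ft_force"])
q=P[...,:].reshape(-1,3);q=q[(q[:,2]>.034)&(q[:,2]<.046)&(abs(q[:,0]-.54)<.04)&(abs(q[:,1]+.198)<.04)]
print("rib",len(q),cv2.minAreaRect((q[:,:2]*1000).astype(np.float32)),np.median(q,0))
im=get_image("top");P=cloud(im);q=P[120:200,195:275].reshape(-1,3);q=q[(q[:,2]>.115)&(q[:,2]<.16)];print("stack",np.median(q[:,2]),cv2.minAreaRect((q[:,:2]*1000).astype(np.float32)))
```

```text
[ 0.44165476 -0.20764326  0.18850945] [-0.14628548 -0.40660983  0.28271325]
rib 973 ((539.98193359375, -198.96324157714844), (17.333457946777344, 44.00272750854492), 6.003041744232178) [ 0.53875686 -0.19837091  0.03960103]
stack 0.1338497422992806 ((704.7880859375, 191.95867919921875), (111.67534637451172, 130.76129150390625), 8.888053894042969)
```

View pics/w3.png

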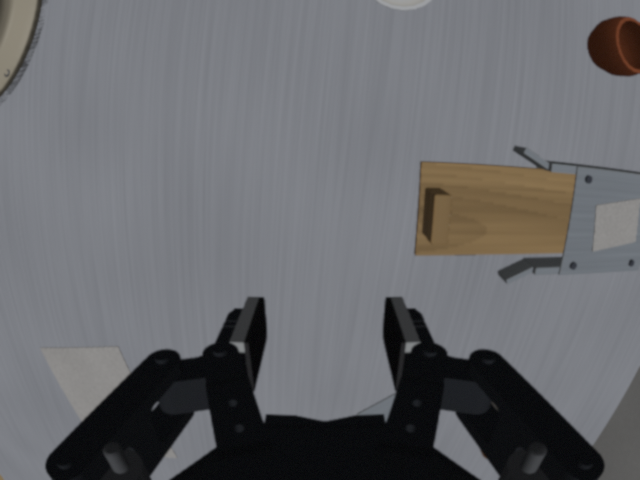

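The wrist view shows the board home in the slot, lying flat, with its rib at (438,217) and about 111 mm before the mouth. The fingers are clear and the stack is unchanged.

```bash
python3 -c "
from rig import env
print(env.close_job())"
```

```text
the job is handed in; nothing more can be done
None
```

The job is handed in: the board is out and pressed home on the buffer at about 8–9 N by the wrist readings (highest 9.7 N), the stack stands upright just behind the bar, and it took about 33 s.

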